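# Reverse the row of marbled sample boards into the display rack

### The arm

A 6-joint arm with a two-finger parallel gripper is mounted at the origin on the work surface. World frame = base frame: x ahead of the robot, y to its left, z up, the work surface at z = 0. Lengths are in m, angles in rad, forces in N, time in s.
With the tool pointing down it reaches from about 0.3 to 0.775 m from the base axis. Payload 14.6 kg.
Tool frame: the origin (TCP) lies midway between the tips of the shut fingers; the grasp point (between the pads) lies 19 mm behind it; z points along the fingers, x is the direction in which the jaws open and shut, and the axes are right-handed (so a half turn about z gives the same grasp; the last joint's range is limited). The gripper opens to 94 mm and grips with 3 to 60 N. Pads are 16 mm wide; open, the fingers measure 119 mm over their backs; the gripper's body (75 mm by 177 mm) begins 78 mm behind the grasp point.
Start: joints at [-0.067, 0.3, 1.521, -0, 1.321, -0.067], TCP at [0.55, -0, 0.205] pointing down, gripper open.
Joint ranges: [-3.03, 3.03], [-0.79, 2.21], [0.23, 2.52], [-1.04, 4.18], [0, 3.07], [-2.55, 2.55]. Speed limits (rad/s): [2.22, 2.22, 2.57, 3.14, 3.14, 3.14].

### API

Orientations are given as a rotation vector (axis times angle).
In Python, from plant import observe, camera, hand_in gives the robot as it stands. The module is installed in compiled form; this text tells all that it offers.
- The arm moves only by the tool send_rows, never from a script. Its argument "increments" is a list of rows, each a list of 7 numbers: the shift along the tool's x, y, z in mm, then the turn, a rotation vector about the tool's x, y, z in degrees, then the opening, from 0 (shut) to 1 (fully open). In form: [[tx, ty, tz, ax, ay, az, fingers], ...]. A call has exactly 5 rows; each row is the pose to reach, as a shift and turn from the pose commanded when the call began, along the tool's axes at that moment; what a row does not reach only later rows make up. A row lasts 1/8 s, in which the tool goes at most 62.5 mm and 10.7 degrees, less where a joint would pass 70% of its speed; a pose out of reach is approached as far as the arm can. A call with a gripper value outside its range is refused whole. The fingers move at their own pace and stop on an object; "grip_force" is the grip in N (left out, the last holds). Time passes only in rows, so rows that repeat a pose let the fingers close, or fill a call up. It gives the time, the measured TCP pose, the force and the opening at its end, in the units of the state.
- observe(): the state, without advancing time (a new reading comes with each control period).
- camera(name): name is "scene" or "side" or "wrist"; returns a dict with "image" (420x560x3 uint8, red, green, blue), "vertical_fov" (degrees; the focal length in pixels is half the picture's height over the tangent of half this angle, whatever the lens; pixels are square), "cx", "cy" (the principal point, pixels), "dist" ([k1, k2, p1, p2, k3] as OpenCV has them; the pictures are not rectified), "position" and "attitude" of the camera in the world. Camera axes: x right, y down, z forward; pixel columns grow to the right and rows downward; lengths in m; the calibration is good to about 2 mm. A picture is of the moment at which its call begins. There is no depth.
- hand_in(): hands the job in, once; it reports no verdict.
The state is a dict: "t": time; "joints": joint angles; "joint_vel": joint speeds; "joint_efforts": joint torques, N m; "position": TCP position; "eef_rot": TCP orientation; "force": force on the tool from outside, world axes, zero at the start; "moment": the same for the moment, N m; "opening": finger opening in m.
Only numpy, scipy, OpenCV 4.12 (cv2) and the standard library are available. Lean on these libraries where they do the work, as an engineer would, in place of code of your own. Each camera call takes 0.05 s, during which the arm holds its last target. There are 200 camera calls.

### The job

Move the four marbled sample boards from the pale drying rack into the green display rack, one to a slot, so that the row ends up in the reverse order: the board that stood nearest the robot goes into the slot farthest from it, and so on. Keep every board standing up, push none over, and leave each one fully down in its slot, about centred across the rack's width.

Things in the scene. Friction and masses are not known exactly. Their poses are not given: they have to be found in the camera images.
- board_yellow: Loose sample board (about 55 g), yellow all over with orange and cream marbled spots on both faces and a plain yellow top edge. 10 mm thick (its x), 64 mm wide (its y), 110 mm tall (its z); origin at the centre of its underside. It stands upright in a slot of drying_rack at the start, anywhere up to 6 mm off the slot's middle sideways.
- board_red: Loose sample board (about 55 g), red all over with pale pink and orange marbled spots on both faces and a plain red top edge. 10 mm thick (its x), 64 mm wide (its y), 110 mm tall (its z); origin at the centre of its underside. It stands upright in a slot of drying_rack at the start, anywhere up to 6 mm off the slot's middle sideways.
- board_blue: Loose sample board (about 55 g), blue all over with light blue and white marbled spots on both faces and a plain blue top edge. 10 mm thick (its x), 64 mm wide (its y), 110 mm tall (its z); origin at the centre of its underside. It stands upright in a slot of drying_rack at the start, anywhere up to 6 mm off the slot's middle sideways.
- board_purple: Loose sample board (about 55 g), purple all over with lilac and yellow marbled spots on both faces and a plain purple top edge. 10 mm thick (its x), 64 mm wide (its y), 110 mm tall (its z); origin at the centre of its underside. It stands upright in a slot of drying_rack at the start, anywhere up to 6 mm off the slot's middle sideways.
- tag_yellow: Small yellow marker block, 24 x 16 x 8 mm, fixed to the drying rack's ledge beside the slot in which the yellow board stands at the start; it stays there as a reminder. Its origin (underside centre) lies 53 mm along the rack's +y from the slot's middle, level with the slot floor.
- tag_red: Small red marker block, 24 x 16 x 8 mm, fixed to the drying rack's ledge beside the slot in which the red board stands at the start; it stays there as a reminder. Its origin (underside centre) lies 53 mm along the rack's +y from the slot's middle, level with the slot floor.
- tag_blue: Small blue marker block, 24 x 16 x 8 mm, fixed to the drying rack's ledge beside the slot in which the blue board stands at the start; it stays there as a reminder. Its origin (underside centre) lies 53 mm along the rack's +y from the slot's middle, level with the slot floor.
- tag_purple: Small purple marker block, 24 x 16 x 8 mm, fixed to the drying rack's ledge beside the slot in which the purple board stands at the start; it stays there as a reminder. Its origin (underside centre) lies 53 mm along the rack's +y from the slot's middle, level with the slot floor.
- drying_rack: Pale wooden slotted rack holding the boards, with a 26 mm marker ledge on its +y side. Fixed, 204 mm long (x, along the row, +x end away from the robot), 80 wide (y). 4 slots across it at x = -66, -22, 22, 66 mm, 13 mm wide, ends open; floor 12 mm up, straight walls to 42, crests to 50 flare the mouth to 29 mm. Boards' width along y. Origin: centre of underside, on the table.
- display_rack: Green slotted rack, empty at the start, left or right of the other. Fixed, 204 mm long (x, along the row, +x end away from the robot), 80 wide (y). 4 slots across it at x = -66, -22, 22, 66 mm, 13 mm wide, ends open; floor 12 mm up, straight walls to 42, crests to 50 flare the mouth to 29 mm. Boards' width along y. Origin: centre of underside, on the table.
Mind the look-alikes: they are no part of the job. Of the things shaped like the display_rack, the green one is meant.

How it is judged:
By the outcome, as a careful person would: the job done as asked, in the order asked, and still so for the second after the job is handed in, with the robot touching nothing.
It also fails if it takes over 120 s, if anything falls off the work surface, if the arm or the gripper's body presses on something with over 40 N, if the wrist force passes 120 N, or if a joint passes its speed limit or range.

## Working session

There is one attempt and no reset: what is moved stays moved. The work goes in short steps, Python scripts to look and compute and a tool call to move; the robot and the scene stay as the last step left them, time stands still between calls to the robot, and variables do not carry over. Pictures are saved under pics/ and viewed, about 12 in all and at most 16, crops included, and the job is handed in when it is done.

Besides the shell and the picture viewer there is one more tool, called after "Request:" by a JSON object that holds its "method" and its "body". send_rows: Moves the arm, as the interface text tells. Its arguments: {"type":"object","properties":{"increments":{"type":"array"},"grip_force":{"type":"number"}},"required":["increments"]}

```bash
mkdir -p pics; cat > h.py <<'E'
import numpy as np,cv2
from plant import observe,camera,hand_in
from scipy.spatial.transform import Rotation as R
def K(c):
    f=210/np.tan(np.radians(c["vertical_fov"])/2)
    return np.array([[f,0,c["cx"]],[0,f,c["cy"]],[0,0,1.]])
def rot(c):
    a=np.array(c["attitude"],float)
    return a if a.shape==(3,3) else (R.from_rotvec(a).as_matrix() if a.size==3 else R.from_quat(a).as_matrix())
def cast(c,uv,z):
    p=cv2.undistortPoints(np.array(uv,float).reshape(-1,1,2),K(c),np.array(c["dist"],float)).reshape(-1,2)
    d=np.c_[p,np.ones(len(p))]@rot(c).T; o=np.array(c["position"])
    return o+d*((z-o[2])/d[:,2])[:,None]
def proj(c,P):
    M=rot(c).T; t=-M@np.array(c["position"])
    return cv2.projectPoints(np.array(P,float).reshape(-1,3),cv2.Rodrigues(M)[0],t,K(c),np.array(c["dist"],float))[0].reshape(-1,2)
def save(c,n,box=None,s=1):
    im=c["image"][:,:,::-1]
    if box: im=im[box[1]:box[3],box[0]:box[2]]
    cv2.imwrite("pics/"+n,cv2.resize(im,None,fx=s,fy=s,interpolation=cv2.INTER_CUBIC))
E
python3 - <<'E'
from h import *
for n in("scene","side"):
    c=camera(n); save(c,n+"0.png"); print(n,c["position"],c["attitude"],c["vertical_fov"],c["dist"])
print(observe())
E
```

```text
scene [ 1.09282818 -0.20523729  1.10040728] [-2.18466769 -1.45572749  0.43606862] 43.16604038649762 [0.02872486 0.         0.         0.         0.        ]
side [ 0.3403612  -0.74050111  0.82526449] [-2.32244353  0.18676175 -0.07331511] 44.98338146899129 [0.06037168 0.         0.         0.         0.        ]
{'t': 0.1, 'joints': array([-6.65598923e-02,  3.00431898e-01,  1.52154622e+00,  4.15962836e-05,
        1.32068385e+00, -6.65808840e-02]), 'joint_vel': array([ 0.00096124, -0.00220045, -0.00221109, -0.00102767,  0.00023947,
       -0.0003943 ]), 'joint_efforts': array([ 1.84928511e-03, -5.32644153e+01, -3.53284299e+01,  7.10431044e-02,
        2.34944851e-02, -7.30603051e-05]), 'position': array([5.49757213e-01, 4.62408948e-05, 2.04922577e-01]), 'eef_rot': array([-3.14148087e+00, -1.67669302e-05,  1.67167555e-03]), 'force': array([ 0.48894954, -0.41360092,  0.27128325]), 'moment': array([ 0.00547387, -0.01826411, -0.00173423]), 'opening': 0.09352397379222666}
```

View pics/scene0.png

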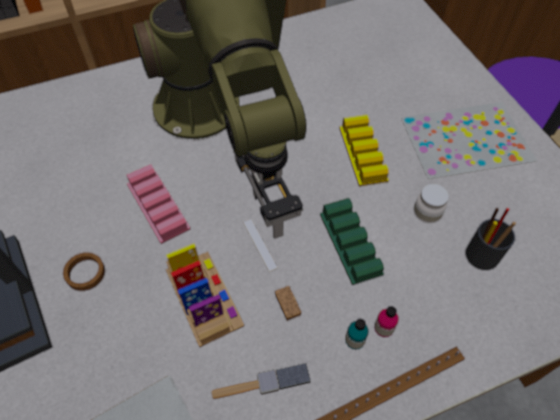

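View pics/side0.png

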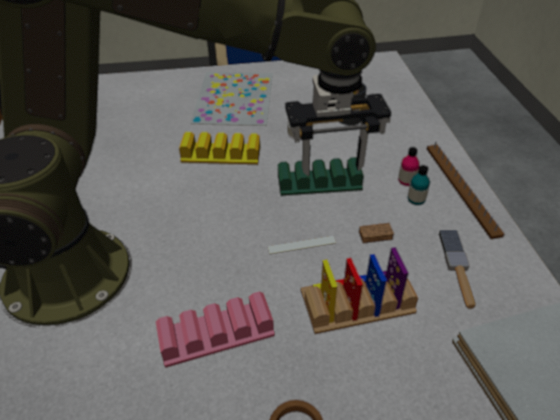

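Scene view: the pale rack with boards is at (205,295), and three shapes could be the display rack. They are pink (157,202), yellow (362,150) and green (352,240). The dark green one fits "green". In order from the robot, the boards are yellow, red, blue, purple. I'll confirm in an enlarged crop and take a coarse measurement.

```bash
python3 - <<'E'
from h import *
c=camera("scene"); save(c,"crop1.png",(150,180,400,350),3.2)
s=camera("side")
for n,c in(("scene",c),("side",s)):
    hsv=cv2.cvtColor(c["image"],cv2.COLOR_RGB2HSV)
    m=cv2.inRange(hsv,(60,90,25),(90,255,160)); m=cv2.morphologyEx(m,cv2.MORPH_CLOSE,np.ones((7,7)))
    cs=cv2.findContours(m,cv2.RETR_EXTERNAL,cv2.CHAIN_APPROX_NONE)[0]
    cs=[k for k in cs if cv2.contourArea(k)>1500]
    for k in cs:
        print(n,cv2.contourArea(k),cv2.boundingRect(k))
        for z in(0.,.05):
            w=cast(c,k[:,0],z)[:,:2]; print(z,cv2.minAreaRect((w*1000).astype(np.float32)))
    # tags/boards tops
    for nm,lo,hi in(("y",(24,200,150),(32,255,255)),("r",(0,200,100),(6,255,255)),("b",(108,180,100),(122,255,255)),("p",(135,120,60),(155,255,255))):
        m=cv2.inRange(hsv,lo,hi); k,l,st,ce=cv2.connectedComponentsWithStats(m)
        for i in range(1,k):
            if st[i,4]>12 and (n=="scene" and 160<ce[i][0]<245 and 235<ce[i][1]<340 or n=="side" and 300<ce[i][0]<420 and 240<ce[i][1]<330):
                print(n,nm,st[i],ce[i].round(1),"z20",cast(c,ce[i],.02)[0].round(4))
E
```

```text
scene 2539.0 (321, 199, 62, 85)
0.0 ((560.309326171875, 207.82809448242188), (84.47867584228516, 220.08103942871094), 86.09489440917969)
0.05 ((584.5057373046875, 189.05938720703125), (80.6401596069336, 210.0811309814453), 86.09485626220703)
scene y [168 245  26  12  50] [180.5 250.6] z20 [ 0.4463 -0.1786  0.02  ]
scene y [205 260   7   8  41] [208.  263.4] z20 [ 0.5029 -0.1306  0.02  ]
scene r [172 261  27  13  40] [185.6 266.5] z20 [ 0.4908 -0.1801  0.02  ]
scene b [179 280  28  14 125] [192.4 286.4] z20 [ 0.5445 -0.181   0.02  ]
scene b [220 292   7   8  38] [223.2 295.5] z20 [ 0.5918 -0.1249  0.02  ]
scene p [189 295  31  17 188] [203.9 302.6] z20 [ 0.5914 -0.1696  0.02  ]
scene p [228 307   8  10  54] [231.6 311.7] z20 [ 0.6349 -0.1209  0.02  ]
side 2059.5 (279, 158, 83, 37)
0.0 ((581.95751953125, 227.11126708984375), (122.9296646118164, 210.43084716796875), 86.37197875976562)
0.05 ((567.320068359375, 168.48687744140625), (115.48178100585938, 197.6815948486328), 86.37197875976562)
side r [353 273   5   9  14] [355.1 277.1] z20 [ 0.5785 -0.1221  0.02  ]
side b [371 255  15  26 110] [377.8 268.2] z20 [ 0.6303 -0.1068  0.02  ]
side b [361 276   5   4  14] [363.6 277.1] z20 [ 0.5953 -0.1248  0.02  ]
side p [392 248  15  26 115] [398.7 260.4] z20 [ 0.6788 -0.0935  0.02  ]
```

View pics/crop1.png

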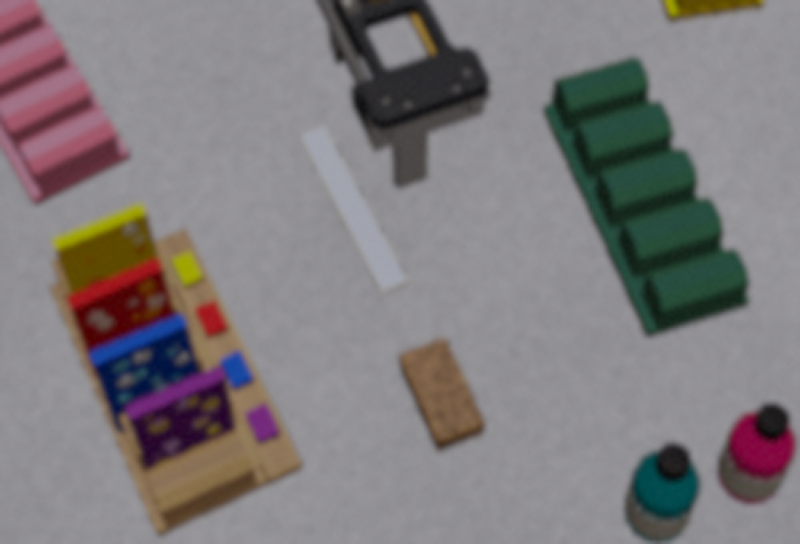

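The crop confirms it: the dark green rack has five empty crests, and the boards run yellow, red, blue, purple outward. The coarse drying rack pose is centre (0.573,-0.179), yaw about 4°. Green is near (0.575,0.19), yaw about -4°. Next I'll look from above the green rack.

Request:
{"method": "send_rows", "body": {"increments": [[5, -40, -15, 0, 0, 0, 0.4], [10, -85, -35, 0, 0, 0, 0.4], [10, -130, -60, 0, 0, 0, 0.4], [10, -170, -80, 0, 0, 0, 0.4], [10, -190, -90, 0, 0, 0, 0.4]]}}

```text
t: 0.82
position: [0.5598, 0.1919, 0.2964]
eef_rot: [-3.141, -0.002, -0.001]
force: [-0.6, -0.0, -0.3]
opening: 0.0471
```

```bash
python3 - <<'E'
from h import *
c=camera("wrist"); save(c,"w0.png"); print(c["position"],c["attitude"],observe()["position"],c["vertical_fov"])
hsv=cv2.cvtColor(c["image"],cv2.COLOR_RGB2HSV)
m=cv2.inRange(hsv,(60,90,25),(90,255,200)); m=cv2.morphologyEx(m,cv2.MORPH_CLOSE,np.ones((15,15)))
k=max(cv2.findContours(m,cv2.RETR_EXTERNAL,cv2.CHAIN_APPROX_NONE)[0],key=cv2.contourArea)
print(cv2.boundingRect(k))
for z in(0.,.05): print(z,cv2.minAreaRect((cast(c,k[:,0],z)[:,:2]*1000).astype(np.float32)))
E
```

```text
[0.55940739 0.26501824 0.47545242] [ 2.88593665e+00  2.61811312e-03 -5.57781910e-05] [0.55986587 0.19330546 0.29714802] 61.27488708629948
(204, 144, 167, 71)
0.0 ((575.290771484375, 196.42877197265625), (82.64646911621094, 221.8361053466797), 86.31607055664062)
0.05 ((573.6204833984375, 203.64187622070312), (73.95513153076172, 198.5071563720703), 86.31607055664062)
```

View pics/w0.png

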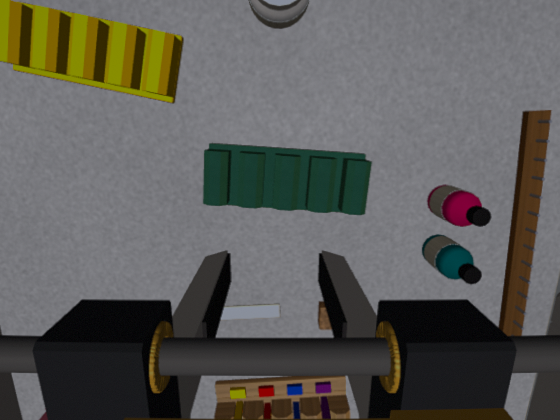

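Wrist view: the green rack spans columns 204–370 and rows 144–215, with slots between the crests. The views disagree by a few mm in y, so I'll check by overlaying a predicted outline.

```bash
python3 - <<'E'
from h import *
def box(c,cx,cy,yaw,x0,x1,w,z):
    a=np.radians(yaw);Rz=np.array([[np.cos(a),-np.sin(a)],[np.sin(a),np.cos(a)]])
    P=np.array([[x0,-w],[x1,-w],[x1,w],[x0,w]])@Rz.T+[cx,cy]
    return proj(c,np.c_[P,np.full(4,z)])
ims=[]
for n,b,s in(("wrist",(190,130,390,230),4),("scene",(310,190,395,290),4),("side",(265,145,375,205),4)):
    c=camera(n); im=cv2.resize(c["image"][b[1]:b[3],b[0]:b[2],::-1].copy(),None,fx=s,fy=s,interpolation=cv2.INTER_CUBIC)
    im=cv2.convertScaleAbs(im,alpha=1.6)
    def dr(q,col): cv2.polylines(im,[((q-[b[0],b[1]]+.5)*s).round().astype(int)],True,col,1)
    cy=.2005
    dr(box(c,.5745,cy,-3.8,-.102,.102,.04,0),(0,0,255))
    for i in(-66,-22,22,66): dr(box(c,.5745,cy,-3.8,i/1e3-.0145,i/1e3+.0145,.04,.05),(0,255,255))
    ims.append(im)
H=np.zeros((640,800,3),np.uint8)
H[:400,:800]=ims[0]
cv2.imwrite("pics/ov1.png",ims[0])
W=np.zeros((400,800,3),np.uint8);W[:400,:340]=ims[1];W[:240,345:785]=ims[2]
cv2.imwrite("pics/ov.png",cv2.resize(np.vstack([ims[0],W]),(600,600)))
E
```

```text
(no output)
```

View pics/ov.png

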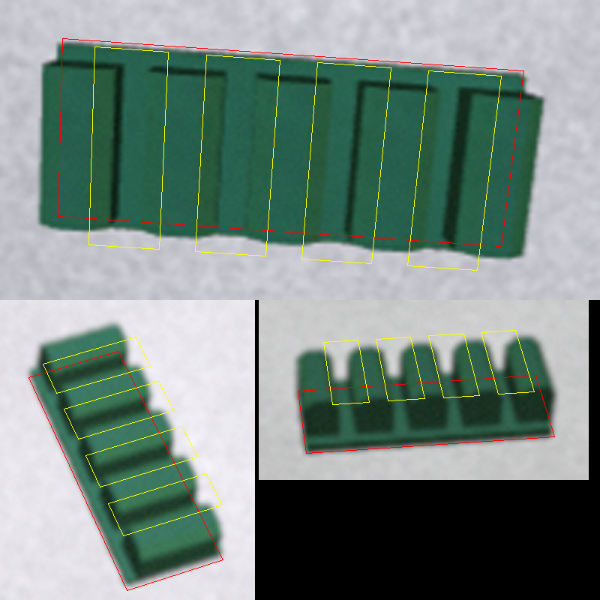

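The predicted base outline fits in all three views: green rack centre ≈ (0.575, 0.2005), yaw ≈ -3.8°. The crests are narrower than the base, which explains the disagreement. Now over to the drying rack.

Request:
{"method": "send_rows", "body": {"increments": [[5, 60, 0, 0, 0, 0, 0.4], [10, 120, 0, 0, 0, 0, 0.4], [15, 180, 0, 0, 0, 0, 0.4], [15, 240, 0, 0, 0, 0, 0.4], [15, 300, 0, 0, 0, -4, 0.4]]}}

```text
t: 1.65
position: [0.574, -0.1132, 0.2948]
eef_rot: [-3.14, -0.109, 0.001]
force: [0.3, 0.0, -0.7]
opening: 0.0375
```

Request:
{"method": "send_rows", "body": {"increments": [[0, 40, 0, 0, 0, 0, 0.4], [0, 80, 0, 0, 0, 0, 0.4], [0, 120, 0, 0, 0, 0, 0.4], [0, 120, 0, 0, 0, 0, 0.4], [0, 120, 0, 0, 0, 0, 0.4]]}}

```text
t: 2.28
position: [0.5828, -0.2299, 0.2949]
eef_rot: [-3.139, -0.108, 0.001]
force: [-0.4, 1.0, -0.8]
opening: 0.0375
```

```bash
python3 - <<'E'
from h import *
c=camera("wrist"); save(c,"w1.png",(130,60,430,285),2.6); s=camera("scene")
print(c["position"],observe()["position"],observe()["eef_rot"])
for n,c in(("wrist",c),("scene",s)):
    hsv=cv2.cvtColor(c["image"],cv2.COLOR_RGB2HSV)
    for nm,lo,hi in(("y",(24,200,90),(32,255,255)),("r",(0,200,100),(6,255,255)),("b",(108,180,100),(122,255,255)),("p",(135,120,60),(155,255,255))):
        m=cv2.inRange(hsv,lo,hi); k,l,st,ce=cv2.connectedComponentsWithStats(m)
        for i in range(1,k):
            if st[i,4]>25 and (n=="wrist" or 160<ce[i][0]<245 and 235<ce[i][1]<340):
                print(n,nm,st[i],ce[i].round(1),"z20",cast(c,ce[i],.02)[0,:2].round(4),"z122",cast(c,ce[i],.122)[0,:2].round(4))
E
```

```text
[ 0.57777234 -0.15708672  0.47404284] [ 0.58319299 -0.22912552  0.29546904] [-3.13955879e+00 -1.10445144e-01  3.10164749e-05]
wrist y [206  96  20  13 256] [215.6 102. ] z20 [ 0.5033 -0.1321] z122 [ 0.5201 -0.1377]
wrist y [195 115  13  66 655] [201.  147.3] z20 [ 0.4866 -0.188 ] z122 [ 0.5071 -0.181 ]
wrist b [279  96  18  12 216] [287.5 101.5] z20 [ 0.5911 -0.1256] z122 [ 0.5881 -0.1327]
wrist b [286 123  10  65 596] [290.5 155. ] z20 [ 0.5999 -0.1899] z122 [ 0.5949 -0.1825]
wrist p [314  95  19  14 251] [323.1 101.2] z20 [ 0.6344 -0.1222] z122 [ 0.6217 -0.13  ]
wrist p [329 116  14  65 646] [335.5 147.5] z20 [ 0.6557 -0.1765] z122 [ 0.6382 -0.1722]
scene y [168 245  27  14 116] [180.3 252.1] z20 [ 0.4499 -0.1804] z122 [ 0.5106 -0.1827]
scene y [205 260   7   9  44] [208.1 263.9] z20 [ 0.5042 -0.1305] z122 [ 0.5598 -0.1376]
scene r [172 261  27  13  41] [185.4 266.7] z20 [ 0.491  -0.1806] z122 [ 0.5478 -0.183 ]
scene b [179 279  28  15 126] [192.5 286.4] z20 [ 0.5445 -0.1808] z122 [ 0.5962 -0.1831]
scene b [220 292   7   8  38] [223.2 295.5] z20 [ 0.5918 -0.1249] z122 [ 0.6391 -0.1325]
scene p [189 295  31  17 187] [203.8 302.6] z20 [ 0.5914 -0.1698] z122 [ 0.6388 -0.1731]
scene p [228 307   8  10  54] [231.5 311.7] z20 [ 0.6349 -0.121 ] z122 [ 0.6781 -0.1289]
```

View pics/w1.png

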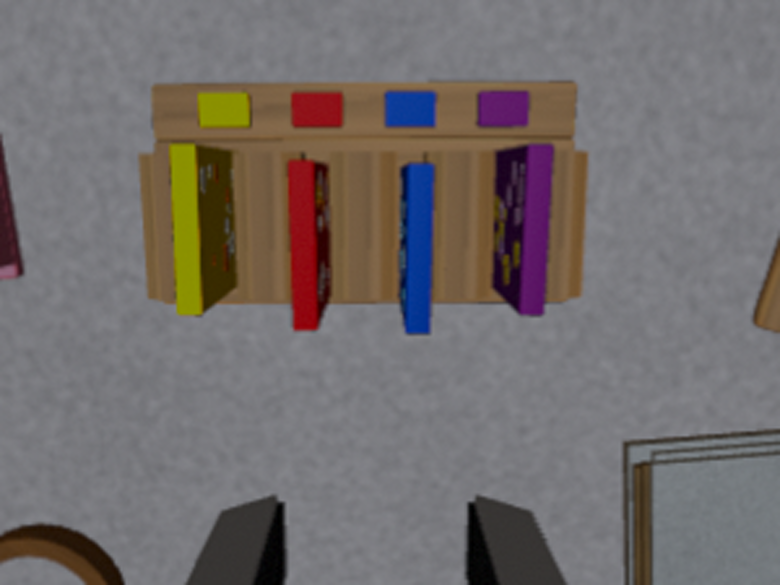

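All four boards and tags are clear: board tops in the crop are at (187,230), (308,245), (418,248) and (537,230), and the tags match. I'll compute the moves table.

```bash
python3 - <<'E'
import numpy as np
P={"y":(.5083,-.182),"r":(.5515,-.1845),"b":(.5953,-.1825),"p":(.6386,-.1728)}
D={"y":(.6409,.1961),"r":(.597,.199),"b":(.553,.202),"p":(.5091,.2049)}
def t(a,b,yaw):
    y=np.radians(yaw);d=(np.array(b)-a)*1000
    return (d@[np.cos(y),np.sin(y)],d@[np.sin(y),-np.cos(y)])
cur=(.5834,-.2297);yaw=4
for k in "yrbp":
    print(k,"to pick",np.round(t(cur,P[k],yaw),1),"to place (yaw4)",np.round(t(P[k],D[k],4),1)); cur=D[k];yaw=-4
E
```

```text
y to pick [-71.6 -52.8] to place (yaw4) [ 158.7 -367.9]
r to pick [-62.6 385.9] to place (yaw4) [  72.1 -379.4]
b to pick [ 24.9 380.7] to place (yaw4) [ -15.4 -386.5]
p to pick [111.5 367.9] to place (yaw4) [-102.8 -385.8]
```

Request:
{"method": "send_rows", "body": {"increments": [[-36, -27, 20, 0, 0, 0, 0.4], [-72, -53, 60, 0, 0, 0, 0.4], [-72, -53, 110, 0, 0, 0, 0.4], [-72, -53, 130, 0, 0, 0, 0.4], [-72, -53, 130, 0, 0, 0, 0.4]]}}

```text
t: 3.0
position: [0.5073, -0.181, 0.1647]
eef_rot: [-3.139, -0.111, 0.003]
force: [0.9, 0.6, 0.5]
opening: 0.0377
```

```bash
python3 - <<'E'
from h import *
c=camera("side"); save(c,"s1.png",(280,200,440,340),4); print(observe()["position"])
E
```

```text
[ 0.5079555  -0.18138562  0.16593541]
```

View pics/s1.png

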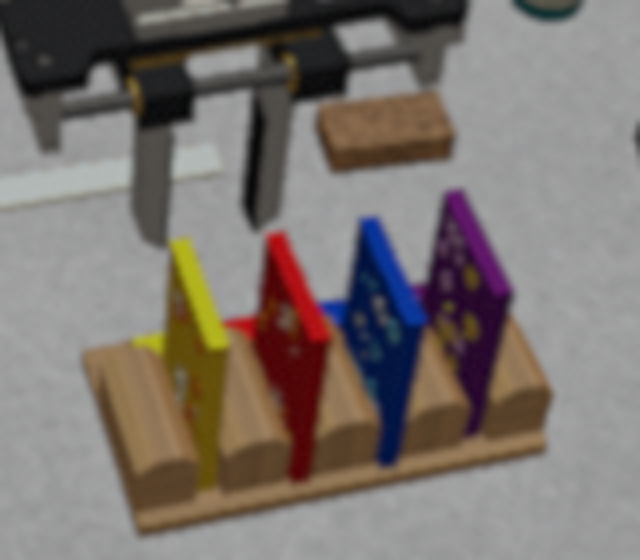

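The fingers (150,230) and (265,215) straddle the yellow top (200,290). I'll go down, grip, then lift.

Request:
{"method": "send_rows", "body": {"increments": [[0, 0, 30, 0, 0, 0, 0.4], [0, 0, 65, 0, 0, 0, 0.4], [0, 0, 99, 0, 0, 0, 0.4], [0, 0, 99, 0, 0, 0, 0.4], [0, 0, 99, 0, 0, 0, 0.0]], "grip_force": 20}}

```text
t: 3.68
position: [0.5089, -0.1822, 0.0685]
eef_rot: [3.139, 0.11, 0.004]
force: [-0.1, -0.0, 1.2]
opening: 0.0309
```

Request:
{"method": "send_rows", "body": {"increments": [[0, 0, 0, 0, 0, 0, 0.0], [0, 0, 0, 0, 0, 0, 0.0], [0, 0, -15, 0, 0, 0, 0.0], [0, 0, -50, 0, 0, 0, 0.0], [0, 0, -90, 0, 0, 0, 0.0]]}}

```text
t: 4.3
position: [0.5077, -0.1818, 0.1584]
eef_rot: [-3.14, -0.11, 0.0]
force: [0.4, -0.1, 0.0]
opening: 0.0097
```

Request:
{"method": "send_rows", "body": {"increments": [[0, 0, -35, 0, 0, 0, 0.0], [15, -35, -49, 0, 0, 0, 0.0], [37, -85, -49, 0, 0, 2, 0.0], [60, -138, -49, 0, 0, 4, 0.0], [82, -190, -49, 0, 0, 6, 0.0]]}}

```text
t: 4.92
position: [0.5768, 0.0151, 0.2069]
eef_rot: [3.141, -0.057, 0.002]
force: [0.9, -0.7, -0.2]
opening: 0.0101
```

```bash
python3 - <<'E'
import numpy as np
# yaw4 frame after (82,-190) -> remaining in yaw -2 frame
for k,(x,y) in dict(y=(158.7,-367.9),r=(72.1,-379.4),b=(-15.4,-386.5),p=(-102.8,-385.8)).items():
    a=np.radians(6)  # tool z turn
    mx,my={'y':(82,-190),'r':(36,-190),'b':(-8,-190),'p':(-52,-190)}[k]
    d=np.array([x-mx,y-my]); print(k,(np.cos(a)*d[0]+np.sin(a)*d[1]).round(1),(-np.sin(a)*d[0]+np.cos(a)*d[1]).round(1))
E
```

```text
y 57.7 -184.9
r 16.1 -192.1
b -27.9 -194.7
p -71.0 -189.4
```

Request:
{"method": "send_rows", "body": {"increments": [[16, -50, 0, 0, 0, 1, 0.0], [31, -100, 0, 0, 0, 2, 0.0], [46, -148, 0, 0, 0, 2, 0.0], [58, -185, 0, 0, 0, 2, 0.0], [58, -185, 0, 0, 0, 2, 0.0]]}}

```text
t: 5.55
position: [0.6408, 0.1986, 0.2059]
eef_rot: [-3.14, 0.105, -0.0]
force: [0.2, -0.4, -0.3]
opening: 0.0097
```

```bash
python3 - <<'E'
from h import *
o=observe();print(o["position"],o["eef_rot"])
a=camera("wrist"); b=camera("side"); save(a,"a.png",(150,130,410,330),1.5)
i=cv2.resize(a["image"][130:370,180:420,::-1],None,fx=1.6,fy=1.6); j=cv2.resize(b["image"][80:240,250:410,::-1],(384,384))
cv2.imwrite("pics/pl1.png",np.hstack([i,j]))
E
```

```text
[0.64075373 0.19858326 0.20591724] [-3.13960524e+00  1.05189432e-01 -1.70379619e-04]
```

View pics/pl1.png

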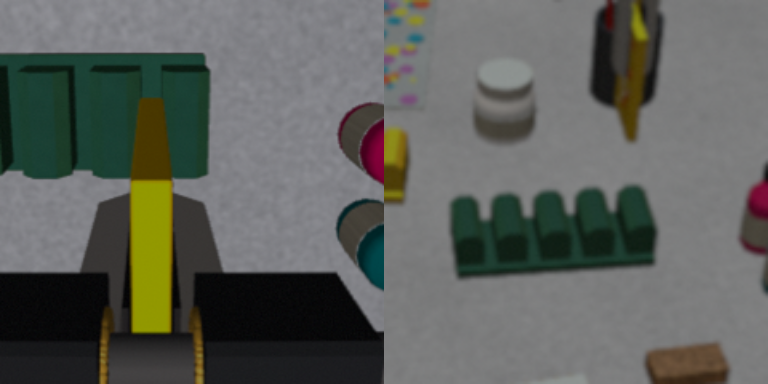

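Board is in line with the far slot (wrist picture: board at column 150, slot at 152). Lowering, then release.

Request:
{"method": "send_rows", "body": {"increments": [[0, 2, 40, 0, 0, 0, 0.0], [0, 2, 75, 0, 0, 0, 0.0], [0, 2, 105, 0, 0, 0, 0.0], [0, 2, 125, 0, 0, 0, 0.0], [0, 2, 138, 0, 0, 0, 0.0]]}}

```text
t: 6.28
position: [0.6407, 0.1936, 0.0673]
eef_rot: [-3.14, 0.111, -0.0]
force: [-1.6, 0.0, 20.9]
opening: 0.0099
```

Request:
{"method": "send_rows", "body": {"increments": [[0, 0, 0, 0, 0, 0, 0.0], [0, 0, 0, 0, 0, 0, 0.0], [0, 0, 0, 0, 0, 0, 0.4], [0, 0, 0, 0, 0, 0, 0.4], [0, 0, 0, 0, 0, 0, 0.4]]}}

```text
t: 6.9
position: [0.6407, 0.1943, 0.0676]
eef_rot: [-3.14, 0.11, -0.0]
force: [-0.6, 0.2, -0.4]
opening: 0.0359
```

Request:
{"method": "send_rows", "body": {"increments": [[0, 0, -50, 0, 0, 0, 0.4], [0, 0, -105, 0, 0, 0, 0.4], [-8, 45, -135, 0, 0, -2, 0.4], [-16, 100, -135, 0, 0, -4, 0.4], [-25, 155, -135, 0, 0, -6, 0.4]]}}

```text
t: 7.52
position: [0.6044, 0.0399, 0.2029]
eef_rot: [3.141, 0.057, 0.001]
force: [0.5, -1.1, -1.1]
opening: 0.0376
```

```bash
python3 - <<'E'
from h import *
o=observe();print(o["position"],o["eef_rot"])
c=camera("scene"); save(c,"c2.png",(300,170,410,300),5)
P={"y":(.5083,-.182),"r":(.5515,-.1845),"b":(.5953,-.1825),"p":(.6386,-.1728)}
y=np.radians(2)
for k in P:
    d=(np.array(P[k])-o["position"][:2])*1000; print(k,d@[np.cos(y),np.sin(y)],d@[np.sin(y),-np.cos(y)])
E
```

```text
[0.60441517 0.0399387  0.20289523] [3.14097403e+00 5.73575574e-02 1.34319413e-03]
y -103.80216810333604 218.44912915871288
r -60.71573311786733 222.45526448380866
b -16.87261590102587 221.98508078534002
p 26.73953202691513 213.8021379704731
```

View pics/c2.png

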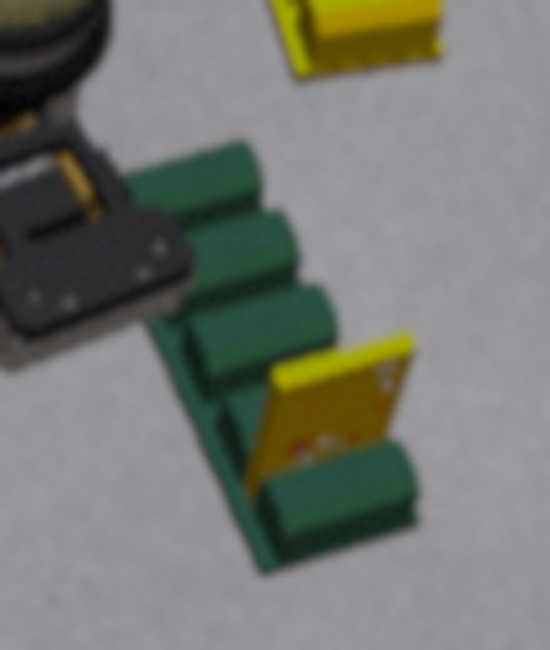

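Yellow stands upright in the far green slot (crop 340,400). Next is red.

Request:
{"method": "send_rows", "body": {"increments": [[-15, 55, 0, 0, 0, -1, 0.4], [-30, 110, 0, 0, 0, -2, 0.4], [-46, 165, 0, 0, 0, -2, 0.4], [-61, 223, 0, 0, 0, -2, 0.4], [-61, 223, 10, 0, 0, -2, 0.4]]}}

```text
t: 8.2
position: [0.5511, -0.187, 0.1929]
eef_rot: [3.139, 0.103, 0.002]
force: [0.2, 0.3, -0.0]
opening: 0.0376
```

Request:
{"method": "send_rows", "body": {"increments": [[0, 0, 35, 0, 0, 0, 0.4], [0, 0, 80, 0, 0, 0, 0.4], [0, 0, 115, 0, 0, 0, 0.4], [0, 0, 126, 0, 0, 0, 0.4], [0, 0, 126, 0, 0, 0, 0.0]]}}

```text
t: 8.82
position: [0.552, -0.1831, 0.0667]
eef_rot: [-3.14, -0.11, 0.0]
force: [-0.5, 0.7, 0.3]
opening: 0.0308
```

Request:
{"method": "send_rows", "body": {"increments": [[0, 0, 0, 0, 0, 0, 0.0], [0, 0, 0, 0, 0, 0, 0.0], [0, 0, -15, 0, 0, 0, 0.0], [0, 0, -65, 0, 0, 0, 0.0], [0, 0, -125, 0, 0, 0, 0.0]]}}

```text
t: 9.45
position: [0.5513, -0.1835, 0.1936]
eef_rot: [-3.139, -0.109, 0.001]
force: [-0.1, 0.2, 0.0]
opening: 0.0096
```

Request:
{"method": "send_rows", "body": {"increments": [[0, 0, -14, 0, 0, 0, 0.0], [7, -35, -14, 0, 0, 0, 0.0], [16, -85, -14, 0, 0, 2, 0.0], [26, -138, -14, 0, 0, 4, 0.0], [36, -190, -14, 0, 0, 6, 0.0]]}}

```text
t: 10.07
position: [0.5741, 0.0101, 0.2056]
eef_rot: [3.141, -0.057, -0.0]
force: [0.7, 0.2, -0.8]
opening: 0.0101
```

Request:
{"method": "send_rows", "body": {"increments": [[4, -50, 0, 0, 0, 1, 0.0], [8, -100, 0, 0, 0, 2, 0.0], [13, -152, 0, 0, 0, 2, 0.0], [16, -192, 0, 0, 0, 2, 0.0], [16, -192, 0, 0, 0, 2, 0.0]]}}

```text
t: 10.7
position: [0.5965, 0.2022, 0.205]
eef_rot: [3.14, -0.105, -0.002]
force: [-0.1, 0.6, -0.8]
opening: 0.0099
```

```bash
cat > st.py <<'E'
from h import *
o=observe();print(o["position"],o["eef_rot"])
a=camera("wrist")
hsv=cv2.cvtColor(a["image"],cv2.COLOR_RGB2HSV)
import sys
if len(sys.argv)>1: save(a,sys.argv[1],(150,130,410,370),2)
E
python3 st.py pl2.png
```

```text
[0.59653819 0.2021769  0.20496792] [ 3.13975252e+00 -1.04686769e-01 -1.54180434e-03]
```

View pics/pl2.png

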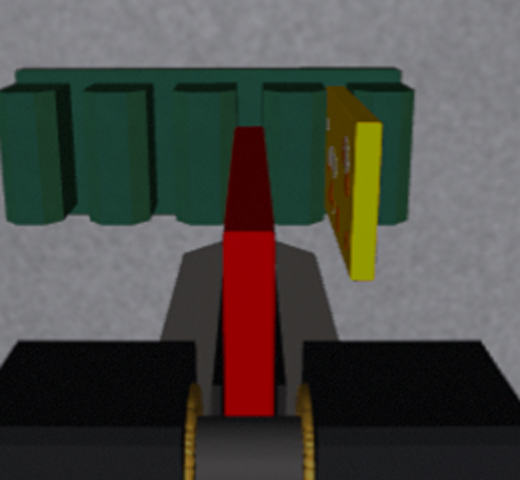

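Red is in line with the third slot (column 250). Lowering.

Request:
{"method": "send_rows", "body": {"increments": [[0, 2, 40, 0, 0, 0, 0.0], [0, 2, 75, 0, 0, 0, 0.0], [0, 2, 105, 0, 0, 0, 0.0], [0, 2, 125, 0, 0, 0, 0.0], [0, 2, 138, 0, 0, 0, 0.0]]}}

```text
t: 11.38
position: [0.5971, 0.1972, 0.067]
eef_rot: [3.14, -0.111, -0.0]
force: [-4.6, -0.9, 26.9]
opening: 0.0102
```

Request:
{"method": "send_rows", "body": {"increments": [[0, 0, 0, 0, 0, 0, 0.0], [0, 0, 0, 0, 0, 0, 0.4], [0, 0, 0, 0, 0, 0, 0.4], [0, 0, 0, 0, 0, 0, 0.4], [0, 0, -20, 0, 0, 0, 0.4]]}}

```text
t: 12.0
position: [0.5963, 0.1976, 0.087]
eef_rot: [3.139, -0.11, -0.004]
force: [-0.4, -0.8, -0.9]
opening: 0.0379
```

Request:
{"method": "send_rows", "body": {"increments": [[0, 0, -50, 0, 0, 0, 0.4], [0, 0, -100, 0, 0, 0, 0.4], [3, 45, -115, 0, 0, -2, 0.4], [7, 100, -115, 0, 0, -4, 0.4], [10, 155, -115, 0, 0, -6, 0.4]]}}

```text
t: 12.62
position: [0.5961, 0.041, 0.2044]
eef_rot: [3.141, 0.058, 0.003]
force: [0.8, 0.4, 0.3]
opening: 0.0376
```

```bash
cat >> st.py <<'E'
P={"y":(.5083,-.182),"r":(.5515,-.1845),"b":(.5953,-.1825),"p":(.6386,-.1728)}
y=np.radians(2)
for k in "bp":
    d=(np.array(P[k])-o["position"][:2])*1000; print(k,d@[np.cos(y),np.sin(y)],d@[np.sin(y),-np.cos(y)])
E
python3 st.py
```

```text
[0.5960565  0.04100599 0.20439871] [3.14099871 0.05757851 0.00327848]
b -8.556281410869778 223.3434388303618
p 35.055866517071216 215.16049601549489
```

Request:
{"method": "send_rows", "body": {"increments": [[-2, 55, 0, 0, 0, -1, 0.4], [-5, 110, 0, 0, 0, -2, 0.4], [-7, 165, 0, 0, 0, -2, 0.4], [-9, 224, 0, 0, 0, -2, 0.4], [-9, 224, 10, 0, 0, -2, 0.4]]}}

```text
t: 13.3
position: [0.5948, -0.1854, 0.1941]
eef_rot: [3.139, 0.103, 0.004]
force: [1.2, 0.9, -1.6]
opening: 0.0378
```

Request:
{"method": "send_rows", "body": {"increments": [[0, 0, 35, 0, 0, 0, 0.4], [0, 0, 80, 0, 0, 0, 0.4], [0, 0, 115, 0, 0, 0, 0.4], [0, 0, 126, 0, 0, 0, 0.4], [0, 0, 126, 0, 0, 0, 0.0]]}}

```text
t: 13.92
position: [0.5953, -0.1813, 0.0673]
eef_rot: [3.14, 0.11, 0.001]
force: [-0.4, -0.3, 0.6]
opening: 0.0309
```

Request:
{"method": "send_rows", "body": {"increments": [[0, 0, 0, 0, 0, 0, 0.0], [0, 0, 0, 0, 0, 0, 0.0], [0, 0, -15, 0, 0, 0, 0.0], [0, 0, -65, 0, 0, 0, 0.0], [0, 0, -125, 0, 0, 0, 0.0]]}}

```text
t: 14.55
position: [0.5945, -0.1816, 0.1935]
eef_rot: [-3.139, -0.11, 0.001]
force: [0.2, -0.4, -0.3]
opening: 0.0101
```

Request:
{"method": "send_rows", "body": {"increments": [[0, 0, -14, 0, 0, 0, 0.0], [-1, -35, -14, 0, 0, 0, 0.0], [-3, -85, -14, 0, 0, 2, 0.0], [-5, -138, -14, 0, 0, 4, 0.0], [-8, -190, -14, 0, 0, 6, 0.0]]}}

```text
t: 15.18
position: [0.5731, 0.0088, 0.2055]
eef_rot: [-3.141, 0.057, 0.001]
force: [1.1, 0.3, -0.3]
opening: 0.01
```

Request:
{"method": "send_rows", "body": {"increments": [[-7, -50, 0, 0, 0, 1, 0.0], [-14, -100, 0, 0, 0, 2, 0.0], [-22, -152, 0, 0, 0, 2, 0.0], [-28, -194, 0, 0, 0, 2, 0.0], [-28, -194, 0, 0, 0, 2, 0.0]]}}

```text
t: 15.8
position: [0.5516, 0.2045, 0.2052]
eef_rot: [3.14, -0.104, -0.001]
force: [0.0, 0.0, -0.4]
opening: 0.0097
```

```bash
python3 st.py pl3.png
```

```text
[0.55162067 0.20446028 0.20523818] [ 3.13984245e+00 -1.04462145e-01 -1.21331578e-03]
b 30.14800520366705 388.24894379608537
p 73.76015313160805 380.0660009812185
```

View pics/pl3.png

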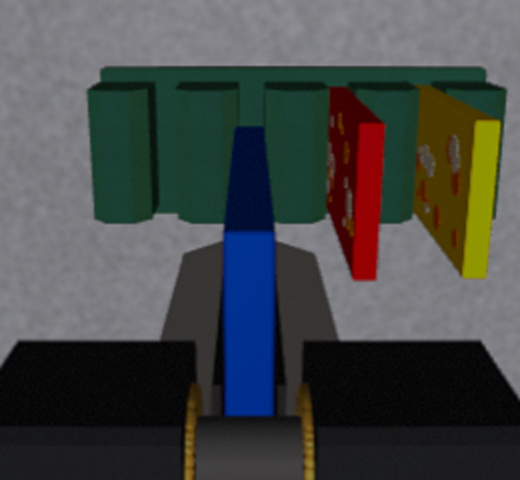

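Blue is in line with the second slot (column 250). Red and yellow stand upright. Lowering.

Request:
{"method": "send_rows", "body": {"increments": [[1, 0, 40, 0, 0, 0, 0.0], [1, 0, 75, 0, 0, 0, 0.0], [1, 0, 105, 0, 0, 0, 0.0], [1, 0, 125, 0, 0, 0, 0.0], [1, 0, 138, 0, 0, 0, 0.0]]}}

```text
t: 16.48
position: [0.5535, 0.2009, 0.0667]
eef_rot: [3.139, -0.112, -0.001]
force: [-7.1, -2.2, 28.8]
opening: 0.01
```

Request:
{"method": "send_rows", "body": {"increments": [[0, 0, 0, 0, 0, 0, 0.0], [0, 0, 0, 0, 0, 0, 0.4], [0, 0, 0, 0, 0, 0, 0.4], [0, 0, 0, 0, 0, 0, 0.4], [0, 0, -20, 0, 0, 0, 0.4]]}}

```text
t: 17.1
position: [0.5528, 0.2018, 0.0866]
eef_rot: [3.139, -0.11, -0.004]
force: [0.5, -0.2, 0.5]
opening: 0.0375
```

Request:
{"method": "send_rows", "body": {"increments": [[0, 0, -50, 0, 0, 0, 0.4], [0, 0, -100, 0, 0, 0, 0.4], [14, 45, -115, 0, 0, -2, 0.4], [30, 95, -115, 0, 0, -4, 0.4], [47, 150, -115, 0, 0, -6, 0.4]]}}

```text
t: 17.73
position: [0.5901, 0.0478, 0.2029]
eef_rot: [3.141, 0.058, 0.001]
force: [0.0, 0.5, 0.1]
opening: 0.0374
```

```bash
python3 st.py
```

```text
[0.59010743 0.04784179 0.20291146] [3.14105185e+00 5.81140265e-02 1.17053570e-03]
b -2.849403447423448 230.38269274029705
p 40.762744480517554 222.19974992543013
```

Request:
{"method": "send_rows", "body": {"increments": [[10, 55, 0, 0, 0, -1, 0.4], [20, 110, 0, 0, 0, -2, 0.4], [30, 165, 0, 0, 0, -2, 0.4], [40, 222, 0, 0, 0, -2, 0.4], [40, 222, 10, 0, 0, -2, 0.4]]}}

```text
t: 18.4
position: [0.6377, -0.175, 0.1923]
eef_rot: [3.139, 0.103, 0.001]
force: [0.6, 0.1, 0.3]
opening: 0.0375
```

Request:
{"method": "send_rows", "body": {"increments": [[0, 0, 35, 0, 0, 0, 0.4], [0, 0, 80, 0, 0, 0, 0.4], [0, 0, 115, 0, 0, 0, 0.4], [0, 0, 126, 0, 0, 0, 0.4], [0, 0, 126, 0, 0, 0, 0.0]]}}

```text
t: 19.02
position: [0.6378, -0.1708, 0.0668]
eef_rot: [-3.14, -0.11, 0.0]
force: [-0.8, 0.1, -0.6]
opening: 0.0308
```

Request:
{"method": "send_rows", "body": {"increments": [[0, 0, 0, 0, 0, 0, 0.0], [0, 0, 0, 0, 0, 0, 0.0], [0, 0, -15, 0, 0, 0, 0.0], [0, 0, -65, 0, 0, 0, 0.0], [0, 0, -125, 0, 0, 0, 0.0]]}}

```text
t: 19.65
position: [0.6371, -0.1712, 0.1932]
eef_rot: [-3.139, -0.11, 0.002]
force: [-0.4, -0.8, -0.2]
opening: 0.0095
```

Request:
{"method": "send_rows", "body": {"increments": [[0, 0, -14, 0, 0, 0, 0.0], [-9, -35, -14, 0, 0, 0, 0.0], [-23, -85, -14, 0, 0, 2, 0.0], [-38, -138, -14, 0, 0, 4, 0.0], [-52, -190, -14, 0, 0, 6, 0.0]]}}

```text
t: 20.27
position: [0.5714, 0.016, 0.2053]
eef_rot: [3.141, -0.057, -0.001]
force: [0.4, 0.7, -0.4]
opening: 0.0099
```

Request:
{"method": "send_rows", "body": {"increments": [[-18, -50, 0, 0, 0, 1, 0.0], [-37, -100, 0, 0, 0, 2, 0.0], [-56, -150, 0, 0, 0, 2, 0.0], [-71, -189, 0, 0, 0, 2, 0.0], [-71, -189, 0, 0, 0, 2, 0.0]]}}

```text
t: 20.9
position: [0.5069, 0.208, 0.2053]
eef_rot: [3.14, -0.104, -0.001]
force: [-0.6, -0.3, 0.3]
opening: 0.0102
```

```bash
python3 st.py pl4.png
```

```text
[0.50694549 0.20797831 0.20529762] [ 3.13975290e+00 -1.04478507e-01 -1.15632858e-03]
b 74.67319265667653 393.32397397578416
p 118.2853405846175 385.1410311609173
```

View pics/pl4.png

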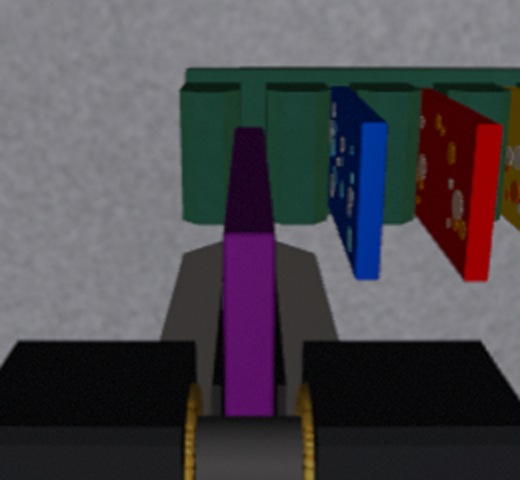

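Purple is nearly in line with the nearest slot (board 250, slot 253). I'll shift +1.5 mm and lower.

Request:
{"method": "send_rows", "body": {"increments": [[1.5, 0, 40, 0, 0, 0, 0.0], [1.5, 0, 75, 0, 0, 0, 0.0], [1.5, 0, 105, 0, 0, 0, 0.0], [1.5, 0, 125, 0, 0, 0, 0.0], [1.5, 0, 138, 0, 0, 0, 0.0]]}}

```text
t: 21.58
position: [0.5097, 0.2047, 0.0666]
eef_rot: [3.139, -0.112, -0.001]
force: [-8.6, -1.2, 30.4]
opening: 0.0102
```

Request:
{"method": "send_rows", "body": {"increments": [[0, 0, 0, 0, 0, 0, 0.0], [0, 0, 0, 0, 0, 0, 0.4], [0, 0, 0, 0, 0, 0, 0.4], [0, 0, 0, 0, 0, 0, 0.4], [0, 0, -20, 0, 0, 0, 0.4]]}}

```text
t: 22.2
position: [0.5089, 0.2056, 0.0867]
eef_rot: [3.139, -0.11, -0.004]
force: [-0.5, 0.6, 0.3]
opening: 0.0376
```

Request:
{"method": "send_rows", "body": {"increments": [[0, 0, -50, 0, 0, 0, 0.4], [0, 0, -110, 0, 0, 0, 0.4], [15, 0, -170, 0, 0, 0, 0.4], [40, 15, -205, 0, 0, 0, 0.4], [60, 30, -205, 0, 0, 0, 0.4]]}}

```text
t: 22.82
position: [0.5687, 0.1715, 0.2958]
eef_rot: [-3.138, 0.109, -0.008]
force: [1.6, -0.2, -0.6]
opening: 0.0375
```

```bash
python3 - <<'E'
from h import *
a=camera("wrist"); save(a,"f_w.png",(150,90,430,300),2.5); s=camera("side"); save(s,"f_s.png",(250,90,400,210),4)
c=np.array([.575,.2005]);yw=np.radians(-3.8);X=np.array([np.cos(yw),np.sin(yw)]);Y=np.array([-X[1],X[0]])
hsv=cv2.cvtColor(a["image"],cv2.COLOR_RGB2HSV)
for nm,lo,hi in(("y",(24,200,90),(32,255,255)),("r",(0,200,100),(6,255,255)),("b",(108,180,100),(122,255,255)),("p",(135,120,60),(155,255,255))):
    m=cv2.inRange(hsv,lo,hi); k,l,st,ce=cv2.connectedComponentsWithStats(m); st[0,4]=0
    for i in np.argsort(st[:,4])[-2:]:
        d=cast(a,ce[i],.122)[0,:2]-c; print(nm,st[i],(d@X*1000).round(1),(d@Y*1000).round(1))
E
```

```text
y [  41   10   34   65 1147] -204.9 123.0
y [   0   15  157   79 3300] -162.3 107.9
r [305 148   1  13  13] 26.5 18.1
r [266 377  16  10 127] -5.5 -245.8
b [295 376  15   7  96] 27.9 -241.9
b [251 143  11  63 587] -21.8 -1.5
p [324 376  10   4  35] 58.8 -240.1
p [206 142  13  64 626] -65.6 -0.6
```

View pics/f_w.png

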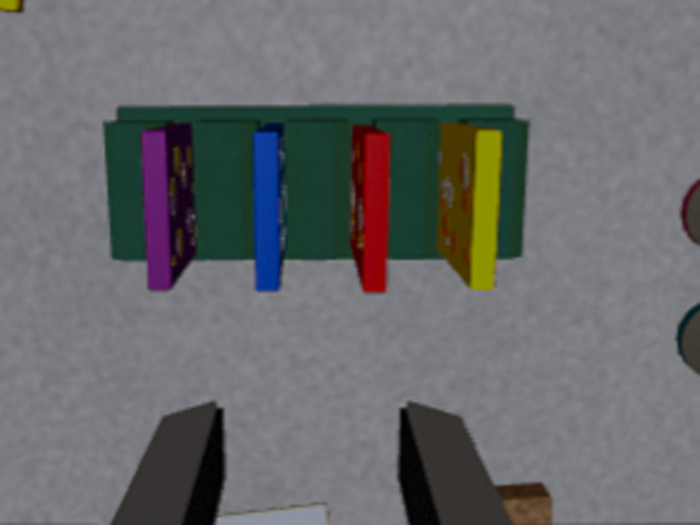

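View pics/f_s.png

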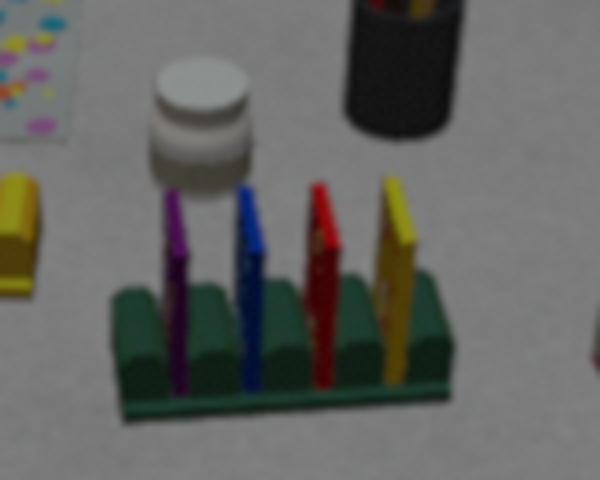

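All four boards stand upright in the green slots: purple, blue, red, yellow from near to far. They show equal height, and their bottoms sit at floor level (side view, rows 384–394). In the wrist view the four tops line up within about 1 mm of each other and sit about centred (rows 127–290). The gripper is clear at z = 0.296.

```bash
python3 -c "
from plant import *
print(hand_in())"
```

```text
the job is handed in; nothing more can be done
None
```

All four boards are in the green display rack in reverse order and the job is handed in. From nearest the robot to farthest they now stand purple, blue, red, yellow. It took about 23 s of robot time, and the highest tool force I read was about 32 N, as each board met its slot floor.

**Last checks:**
- **Standing and seated:** the final wrist and side pictures show all four upright, at equal height and down at floor level. The gripper was clear above them.
- **Centring measured:** blue came out 1.5 mm and purple 0.6 mm off the rack's centre line.
- **Centring not measured:** the colour mask missed the tops of red and yellow, so their figures were not usable. By eye they line up with the other two to about 1 mm.

**Disagreement:** my first outline of the green rack differed by about 7 mm in y between cameras, because its crests are narrower than its base. I settled this by drawing the base outline over all three views before placing anything.

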